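# Close the spice grinder and hold its paddle at half travel

## Task

Close the spice grinder with its own lid, the small round one, set fully home and flat in the recess of the bowl's mouth, and let go of it. Only then press the grinder's spring paddle halfway down, to its slow speed, where the paddle lies level (never all the way down), and keep it there: your program finishes while the arm is still holding the paddle level. Leave the other lids and everything else on the worktop where they are.

Things in the scene. Friction and masses are not known exactly. Their poses are not given: they have to be found in the camera images.
- lid: the grinder's own lid: plain steel disc, 70 mm across and 8 mm thick, with a black cylindrical knob in the middle (22 mm across, from 8 to 32 mm above the underside); about 0.11 kg; lies flat on the worktop, knob up. Origin: centre of its underside; z up
- grinder: spice grinder, fixed to the worktop: white slab 150 mm (x) by 260 mm (y), 22 mm high; on it a steel bowl, 112 mm across, centred 70 mm to its own +y, rim 70 mm above the worktop; and a steel paddle centred 70 mm to its own -y. Origin: centre of the slab's underside; its x points away from the robot, give or take 0.35 rad
- bowl_seat (a point): centre of the floor of the round recess in the bowl's mouth, 62 mm above the worktop: the recess is 74 mm across and 8 mm deep, its ledge carries the lid (the bowl below is 60 mm across and open). A seated lid has its origin here and its top flush with the rim. Axes as the grinder
- paddle (a joint): angle (rad) by which the spring paddle is pressed: 0 at rest (sloping up 0.25 rad to its free end), 0.25 half travel (level), 0.5 fully down. Steel bar 46 mm wide, 8 mm thick, 120 mm long from its hinge; the hinge runs along the grinder's y, 56 mm above the worktop, 55 mm to the grinder's +x of its origin; the free end points to its -x. Springs back when let go
- paddle_pad (a point): middle of the thin black rubber pad on the paddle's upper face, 90 mm from the hinge: where to press, downwards. About 82 mm above the worktop at rest, 60 mm with the paddle level, 38 mm fully down. Pressing here takes about 2 N to start, 5 N at half travel, 8.5 N fully down
- big_lid: bystander: lid of a jar, like the grinder's lid but 94 mm across; same knob; does not fit. Origin: centre of its underside
- square_lid: bystander: lid of a canister, 70 mm square, 8 mm thick; same knob; does not fit. Origin: centre of its underside
- spice_jar: bystander: jar, 48 mm across, 85 mm high. Origin: centre of its underside
- tin: bystander: low aluminium tin, 60 mm across, 35 mm high. Origin: centre of its underside
- mug: bystander: white mug, 80 mm across, 90 mm high, handle to its +y. Origin: centre of its underside
- spoon: bystander: spoon lying flat. Origin: on its underside
- shaker: bystander: turned wooden shaker, 44 mm across, 86 mm high. Origin: centre of its underside
There are look-alikes about, which are no part of the job. Leave any green look-alike of the lid alone.

How it is judged:
On the way:
1. the grinder's lid lies fully home in the recess, let go, the paddle not yet pressed (horizontal distance between lid and bowl_seat below 0.004 m and z of lid in the frame of bowl_seat between -0.003 and 0.0025 m and angle between lid's own z axis and vertical below 0.06 rad and contact force between each of the fingers, the arm and lid below 0.1 N and value of joint paddle below 0.08 rad), for 0.2 s.
At the end, for the whole second after the job is handed in: the lid is home in the recess (centre within 4 mm, height within 2.5 mm, tilt under 0.06 rad) and not touched; the arm is pressing the paddle with more than 1.5 N and holds it at half travel, between 0.17 and 0.33 rad (horizontal distance between lid and bowl_seat below 0.004 m and z of lid in the frame of bowl_seat between -0.003 and 0.0025 m and angle between lid's own z axis and vertical below 0.06 rad and contact force between each of the fingers, the arm and lid below 0.1 N and value of joint paddle between 0.17 and 0.33 rad and contact force between any of the fingers, the arm and paddle above 1.5 N and contact force between lid and paddle below 0.1 N); the arm keeps its last pose, push and grip.
It fails at once if the paddle is pressed (over 0.1 rad) while the lid is not home in the recess (value of joint paddle above 0.1 rad and not (horizontal distance between lid and bowl_seat below 0.004 m and z of lid in the frame of bowl_seat between -0.003 and 0.0025 m and angle between lid's own z axis and vertical below 0.06 rad)).
It fails at once if the paddle is pressed nearly or all the way down (over 0.44 rad) (value of joint paddle above 0.44 rad).
It fails at once if another lid or thing on the worktop is moved by more than 30 mm (distance of any of big_lid, square_lid, spice_jar, tin, mug, spoon, shaker from where it was at the start of the episode above 0.03 m).
It also fails if it takes over 51 s, if anything falls off the work surface, if the arm or the gripper's body presses on something with over 40 N, if the wrist force passes 120 N, or if a joint passes its speed limit or range.

## Robot

A 7-joint arm with a two-finger parallel gripper is mounted at the origin on the work surface. World frame = base frame: x ahead of the robot, y to its left, z up, the work surface at z = 0. Lengths are in m, angles in rad, forces in N, time in s.
With the tool pointing down it reaches from about 0.425 to 0.825 m from the base axis. Payload 3.6 kg.
Tool frame: the origin (TCP) lies midway between the tips of the shut fingers; the grasp point (between the pads) lies 19 mm behind it; z points along the fingers, y is the line along which they close (so a half turn about z gives the same grasp; the last joint's range is limited). The gripper opens to 93 mm and grips with 3 to 60 N. Pads are 15 mm wide; open, the fingers measure 128 mm over their backs; the gripper's body (75 mm by 188 mm) begins 65 mm behind the grasp point.
Start: joints at [1.262, 0.615, -0.013, 1.423, 0.008, 1.103, -0.04], TCP at [0.181, -0.624, 0.219] pointing down, gripper open.
Joint ranges: [-3.12, 3.12], [-0.3, 2.06], [-1.34, 1.32], [0.26, 2.42], [-1.36, 4.5], [0.01, 1.98], [-2.84, 2.84]. Speed limits (rad/s): [2.79, 2.79, 3.14, 3.14, 3.14, 3.14, 3.14].

## Interface

Orientations are given as a unit quaternion [x, y, z, w].
In Python, from cell import env gives the robot as it stands.
- The arm moves only by the tool carry_out, never from a script. Its argument "commands" is a list of rows, each a list of 5 numbers: the closure, from -1 (fully open) to 1 (shut), then the shift along the world's x, y, z in cm, then the turn about the world's z in rad. In form: [[grip, tx, ty, tz, spin], ...]. A call has 1 to 8 rows; each row shifts and turns the commanded pose from where the row before left it; what a row does not reach is not made up. A row lasts 1/8 s, in which the tool goes at most 62.5 mm and 10.7 degrees, less where a joint would pass 70% of its speed; a pose out of reach is approached as far as the arm can. A call is refused whole if a number of a shift passes 6.25 or a number of a turn 0.188, either way. A call with a gripper value outside its range is refused whole. The fingers move at their own pace and stop on an object; "newtons" is the grip in N (left out, the last holds). Time passes only in rows, so rows that do not move let the fingers close. It gives the time, the measured TCP pose, the force, the opening and the grip force at its end, in the units of the state.
- env.read_state(): the state, without advancing time (a new reading comes with each control period).
- env.grab_frame(name): name is "side" or "top"; returns a dict with "pixels" (420x560x3 uint8, blue, green, red), "z_map" (420x560 float32, m along the optical axis (not along the pixel's ray), 0 where there is no reading), "K" (3x3 intrinsics, pixels), "D" ([k1, k2, p1, p2, k3] as OpenCV has them; the pictures are not rectified), "cam_to_world" (4x4, takes a point from camera to world coordinates). Camera axes: x right, y up, looking along -z (the intrinsics and any distortion apply to the point x, -y, -z); pixel columns grow to the right and rows downward; lengths in m; the calibration is good to about 2 mm. A picture is of the moment at which its call begins.
- env.hand_in(): hands the job in; it is judged then, once.
The state is a dict: "t": time; "joint_pos": joint angles; "qvel": joint speeds; "joint_efforts": joint torques, N m; "tool_pos": TCP position; "eef_rot": TCP orientation; "force": force on the tool from outside, world axes, zero at the start; "wrist_torque": the same for the moment, N m; "gripper_width": finger opening in m; "gripper_force": force on a finger pad.
Only numpy, scipy, OpenCV 4.12 (cv2) and the standard library are available. Lean on these libraries where they do the work, as an engineer would, in place of code of your own. Each camera call takes 0.05 s, during which the arm holds its last target. There are 200 camera calls.

## Working session

There is one attempt and no reset: what is moved stays moved. The work goes in short steps, Python scripts to look and compute and a tool call to move; the robot and the scene stay as the last step left them, time stands still between calls to the robot, and variables do not carry over. Pictures are saved under pics/ and viewed, at most 10 in all, crops included, and the job is handed in when it is done.

Besides the shell and the picture viewer there is one more tool, called by a JSON object that holds its "op" and its "data". carry_out: Moves the arm, as the interface text tells. Its arguments: {"type":"object","properties":{"commands":{"type":"array"},"newtons":{"type":"number"}},"required":["commands"]}

```bash
mkdir -p pics; ls
cat > h.py <<'E'
import numpy as np, cv2
from cell import env
def grab(n):
    f=env.grab_frame(n); np.savez(''+n+'.npz',**f); return f
def load(n): return dict(np.load(''+n+'.npz'))
def world(f,uv,z=None):
    """pixels -> world, by depth map, or on plane z"""
    uv=np.asarray(uv,float).reshape(-1,2)
    n=cv2.undistortPoints(uv.reshape(-1,1,2),f['K'],f['D']).reshape(-1,2)
    T=f['cam_to_world']; r=np.c_[n[:,0],-n[:,1],-np.ones(len(n))]@T[:3,:3].T
    if z is None:
        i=uv.round().astype(int); s=f['z_map'][i[:,1],i[:,0]]
    else: s=(z-T[2,3])/r[:,2]
    return T[:3,3]+r*np.asarray(s)[:,None]
E
python3 - <<'E'
from h import *
for n in('top','side'):
    f=grab(n); cv2.imwrite(f'pics/{n}0.png',f['pixels'])
    print(f['K'],f['D'],f['cam_to_world'].round(3))
s=env.read_state(); print(s)
E
```

```text
pics
[[449.80415222   0.         281.68206677]
 [  0.         449.80415222 208.05584623]
 [  0.           0.           1.        ]] [-0.01224146  0.          0.          0.          0.        ] [[-0.02   0.988 -0.156  0.435]
 [-1.    -0.021 -0.003 -0.097]
 [-0.006  0.156  0.988  1.065]
 [ 0.     0.     0.     1.   ]]
[[441.45710292   0.         280.58514609]
 [  0.         441.45710292 206.31284574]
 [  0.           0.           1.        ]] [0.03863969 0.         0.         0.         0.        ] [[-0.914  0.311 -0.262  0.33 ]
 [-0.406 -0.704  0.582  0.528]
 [-0.003  0.638  0.77   0.846]
 [ 0.     0.     0.     1.   ]]
{'t': 0.1, 'joint_pos': array([ 1.26249979,  0.615798  , -0.01262639,  1.42473633,  0.00814589,
        1.10342415, -0.0404095 ]), 'qvel': array([-0.00010691, -0.0018179 , -0.00088642, -0.00385902, -0.00027148,
       -0.00148061, -0.0013005 ]), 'joint_efforts': array([ 6.16504967e-04, -4.60044694e+01,  2.10053483e-01, -1.66246229e+01,
       -6.10596291e-02,  1.69394334e-02,  9.52688220e-05]), 'tool_pos': array([ 0.18055621, -0.62366927,  0.21761369]), 'eef_rot': array([ 9.90083634e-01,  1.40474402e-01, -1.94359160e-04, -1.14102481e-03]), 'force': array([-0.5796311 ,  0.34643933, -0.19642962]), 'wrist_torque': array([-6.56871439e-02,  4.66000560e-02,  3.09505445e-05]), 'gripper_force': 0.0, 'gripper_width': 0.09284239302177197}
```

View pics/top0.png

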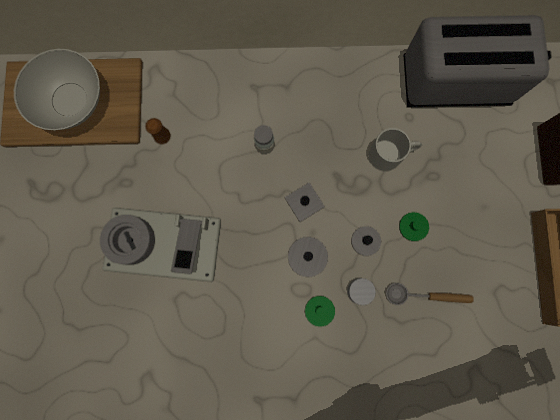

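View pics/side0.png

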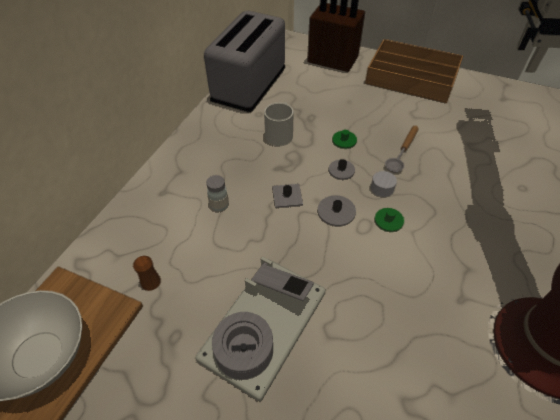

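The top view shows the small round steel lid at about (366,240) and the big lid at (308,257). The square lid is at (305,201) and the green look-alikes are at (414,227) and (320,311). The grinder's bowl is at (127,240) and its pad at (183,260).

Run:
```python
from h import *
for n in('top','side'):
    f=load(n); v,u=np.mgrid[:420,:560]; uv=np.c_[u.ravel(),v.ravel()]; P=world(f,uv); g=f['pixels'].reshape(-1,3).mean(1)
    tab=(np.abs(P[:,:2]-[.4,-.2]).max(1)<.1)&(np.abs(P[:,2])<.004); print(n,'table z',np.median(P[tab,2]))
    def sel(c,r,z0,z1): return P[(np.hypot(*(P[:,:2]-c).T)<r)&(P[:,2]>z0)&(P[:,2]<z1)]
    def circ(Q,t):
        (c,r)=cv2.minEnclosingCircle(Q[:,:2].astype(np.float32)); print(t,len(Q),np.round(c,4),round(r,4),'mean',Q.mean(0).round(4))
    # world approx from top pixels
    ft=load('top')
    L,B,D=[world(ft,p,z)[0,:2] for p,z in(((366,240),.008),((127,240),.07),((183,260),.08))]
    circ(sel(L,.05,.0055,.011),'lid'); circ(sel(L,.03,.028,.036),'knob')
    circ(sel(B,.075,.066,.074),'rim'); circ(sel(B,.042,.058,.0655),'ledge')
    Q=sel((B+D)/2,.2,.018,.026); c,s,a=cv2.minAreaRect(Q[:,:2].astype(np.float32)); print('slab',c,s,a)
    pts=P[(np.hypot(*(P[:,:2]-D).T)<.03)]; print('pad D',D,pts[:,2].max())
    i=(np.hypot(*(P[:,:2]-D).T)<.03)&(P[:,2]>.07)&(g<45); print('pad',P[i].mean(0), i.sum(), P[i].max(0),P[i].min(0))
```

```text
top table z 0.00014588718448593774
lid 499 [ 0.5265 -0.2964] 0.0434 mean [ 0.5198 -0.2898  0.008 ]
knob 70 [ 0.5198 -0.2901] 0.011 mean [ 0.5197 -0.2905  0.0317]
rim 1073 [0.5308 0.2575] 0.0556 mean [0.5301 0.2569 0.0702]
ledge 237 [0.5298 0.2571] 0.0378 mean [0.5316 0.26   0.0622]
slab (0.5219689607620239, 0.18885749578475952) (0.2602957785129547, 0.148275688290596) 82.71842956542969
pad D [0.4805727  0.12338023] 0.09355864581995521
pad [0.48314862 0.12271508 0.08273124] 267 [0.5029791  0.1412523  0.08993462] [0.46279277 0.10456552 0.07364771]
side table z -8.783689356139934e-05
lid 276 [ 0.5215 -0.2903] 0.0359 mean [ 0.5192 -0.2848  0.008 ]
knob 45 [ 0.5207 -0.2913] 0.0121 mean [ 0.5205 -0.2906  0.0317]
rim 1644 [0.5306 0.2577] 0.0567 mean [0.529  0.26   0.0698]
ledge 426 [0.5304 0.2546] 0.0383 mean [0.5346 0.2521 0.0619]
slab (0.5215540528297424, 0.18818199634552002) (0.2586064636707306, 0.14851047098636627) 82.88904571533203
pad D [0.4805727  0.12338023] 0.09136885714264742
pad [0.48268283 0.12180234 0.08290051] 270 [0.50272696 0.13920156 0.08911989] [0.46308822 0.10204656 0.07617117]
```

{"op": "carry_out", "data": {"commands": [[-1,4,4,0,0],[-1,4,4,0,0],[-1,4,4,0,0],[-1,4,4,0,0],[-1,4,4,0,0],[-1,4,4,0,0],[-1,4,4,0,0],[-1,4,4,0,0]], "newtons": 15}}

```text
t: 1.1
tool_pos: [0.5016, -0.3029, 0.2183]
eef_rot: [0.99, 0.14, -0.0, -0.0]
force: [0.7, -0.8, 1.2]
gripper_width: 0.0929
gripper_force: 0.0
```

{"op": "carry_out", "data": {"commands": [[-0.3,1.9,1.2,-3,0],[-0.3,0,0,-5,0],[-0.3,0,0,-5,0],[-0.3,0,0,-3.5,0],[-0.3,0,0,0,0],[-0.3,0,0,0,0]]}}

```text
t: 1.85
tool_pos: [0.5207, -0.2928, 0.0548]
eef_rot: [0.99, 0.14, 0.001, 0.001]
force: [0.8, 0.2, 0.5]
gripper_width: 0.0603
gripper_force: 0.0
```

Run:
```python
from h import *
f=grab('side'); cv2.imwrite('pics/s1.png',cv2.resize(f['pixels'][100:240,260:460],None,fx=4,fy=4)); print(env.read_state()['tool_pos'],env.read_state()['joint_pos'])
```

```text
[ 0.52105937 -0.29299046  0.05540378] [ 0.50149657  0.728019   -0.04192366  1.74585943  0.04507731  0.66517202
 -0.85421953]
```

View pics/s1.png

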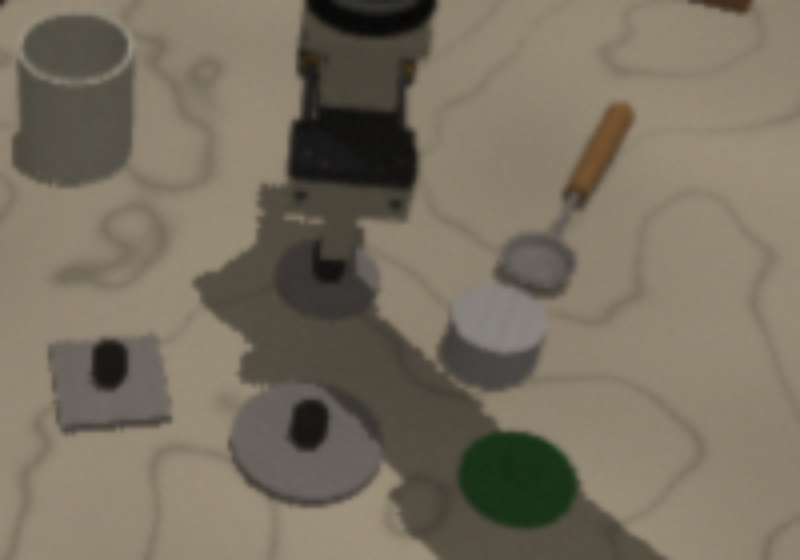

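The gripper stands over the small round lid: its knob is at about (328,262) in the crop, with one finger just in front of it. Next it goes down and grips.

{"op": "carry_out", "data": {"commands": [[-0.3,-0.1,0.2,-2.2,0],[-0.3,0,0,-2.0,0],[-0.3,0,0,0,0],[-0.3,0,0,0,0]]}}

```text
t: 2.4
tool_pos: [0.5199, -0.291, 0.0133]
eef_rot: [0.99, 0.14, 0.001, 0.001]
force: [0.5, -1.4, 0.7]
gripper_width: 0.0606
gripper_force: 0.0
```

{"op": "carry_out", "data": {"commands": [[0.3,0,0,-0.1,0],[1,0,0,0,0],[1,0,0,0,0],[1,0,0,0,0],[1,0,0,0,0]], "newtons": 20}}

```text
t: 3.02
tool_pos: [0.5189, -0.2905, 0.0107]
eef_rot: [0.99, 0.14, 0.0, 0.0]
force: [0.2, 0.4, 0.9]
gripper_width: 0.0215
gripper_force: 20.0
```

{"op": "carry_out", "data": {"commands": [[1,0,0,3,0],[1,0,0,4,0],[1,0,0,4,0],[1,0,4,2,0],[1,0,5,0,0],[1,0,5,0,0],[1,0,5,0,0],[1,0,5,0,0]]}}

```text
t: 4.03
tool_pos: [0.5183, -0.0487, 0.1405]
eef_rot: [0.99, 0.14, -0.0, -0.0]
force: [0.3, -0.3, -1.1]
gripper_width: 0.0214
gripper_force: 20.0
```

{"op": "carry_out", "data": {"commands": [[1,0,5,0,0],[1,0,5,0,0],[1,0,5,0,0],[1,0,5,0,0],[1,0.6,5,0,0],[1,0.5,4,0,0],[1,0,1.8,0,0],[1,0,0,0,0]]}}

```text
t: 5.03
tool_pos: [0.529, 0.258, 0.1401]
eef_rot: [0.99, 0.141, -0.001, 0.0]
force: [-0.3, -0.4, -1.8]
gripper_width: 0.0214
gripper_force: 20.0
```

{"op": "carry_out", "data": {"commands": [[1,0,0,-2,0],[1,0,0,-2,0],[1,0,0,0,0],[1,0,0,0,0]]}}

```text
t: 5.52
tool_pos: [0.5305, 0.2561, 0.1013]
eef_rot: [0.99, 0.139, 0.0, 0.0]
force: [0.1, 0.8, -1.3]
gripper_width: 0.0216
gripper_force: 20.0
```

```bash
cat > m.py <<'E'
from h import *
s=env.read_state(); t=s['tool_pos']; print(t.round(4),s['joint_pos'].round(2),s['force'].round(1))
f=grab('side'); cv2.imwrite('pics/s2.png',cv2.resize(f['pixels'][240:400,140:340],None,fx=4,fy=4))
v,u=np.mgrid[:420,:560]; P=world(f,np.c_[u.ravel(),v.ravel()]); 
for lo,hi in((-.005,.001),(.001,.003)):
  z=t[2]-.0107+.008
  Q=P[(np.abs(P[:,2]-z)<.0025)&(np.hypot(*(P[:,:2]-t[:2]).T)<.05)]
if len(Q): c,r=cv2.minEnclosingCircle(Q[:,:2].astype(np.float32)); print(len(Q),c,r,np.linalg.lstsq(np.c_[Q[:,:2]-t[:2],np.ones(len(Q))],Q[:,2],rcond=None)[0])
E
python3 m.py
```

```text
[0.5305 0.2561 0.1013] [-0.47  0.65 -0.02  1.74  0.02  0.75 -1.8 ] [ 0.1  0.8 -1.3]
175 (0.5309287309646606, 0.25591787695884705) 0.03457723930478096 [-0.00165926  0.00875527  0.09856382]
```

View pics/s2.png

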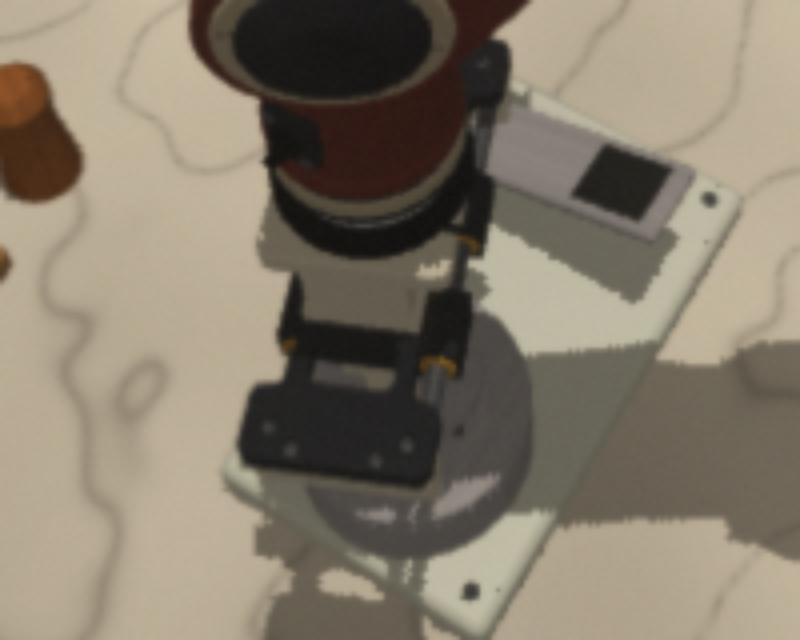

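The lid hangs level over the bowl, about 2 mm short in y.

{"op": "carry_out", "data": {"commands": [[1,0,0.15,-0.8,0],[1,0,0,-0.8,0],[1,0,0,0,0],[1,0,0,0,0],[1,0,0,0,0]]}}

```text
t: 6.2
tool_pos: [0.5299, 0.2593, 0.0848]
eef_rot: [0.99, 0.14, 0.0, -0.0]
force: [-0.1, 0.3, -1.1]
gripper_width: 0.0217
gripper_force: 20.0
```

```bash
python3 m.py; python3 m.py; python3 m.py; sed "s/grab('side')/grab('top')/;s/s2.png/t2.png/" m.py > m2.py; python3 m2.py; python3 m2.py
```

```text
[0.5299 0.2593 0.0848] [-0.48  0.68 -0.02  1.75  0.02  0.72 -1.8 ] [-0.1  0.3 -1.1]
168 (0.5302472114562988, 0.2598022520542145) 0.034593503922224045 [-0.00743302  0.0102799   0.0820831 ]
[0.5299 0.2593 0.0848] [-0.48  0.68 -0.02  1.75  0.02  0.72 -1.8 ] [ 0.8  0.6 -1.5]
174 (0.530518651008606, 0.25939276814460754) 0.0344904363155365 [0.00231004 0.00162855 0.08231563]
[0.5299 0.2593 0.0848] [-0.48  0.68 -0.02  1.75  0.02  0.72 -1.8 ] [ 0.2 -0.1 -0.7]
167 (0.5304985046386719, 0.2589229643344879) 0.03432026877999306 [-0.00600444  0.0076926   0.08214441]
[0.5299 0.2592 0.0848] [-0.48  0.68 -0.02  1.75  0.02  0.72 -1.8 ] [ 0.3  0.1 -1.9]
153 (0.5306113958358765, 0.2588757276535034) 0.03386195749044418 [ 0.00494166 -0.00422186  0.08269059]
[0.5299 0.2592 0.0848] [-0.48  0.68 -0.02  1.75  0.02  0.72 -1.8 ] [ 0.5 -0.7 -1.8]
155 (0.5307719707489014, 0.25905147194862366) 0.03395368158817291 [0.00024913 0.0052248  0.0824131 ]
```

{"op": "carry_out", "data": {"commands": [[1,0,-0.13,-0.4,0],[1,0,0,0,0],[1,0,0,0,0],[1,0,0,0,0]]}}

```text
t: 6.95
tool_pos: [0.5298, 0.2579, 0.0807]
eef_rot: [0.99, 0.14, 0.0, -0.0]
force: [0.0, 0.5, -1.2]
gripper_width: 0.0216
gripper_force: 20.0
```

{"op": "carry_out", "data": {"commands": [[1,0,0,-0.3,0],[1,0,0,-0.2,0],[1,0,0,-0.2,0],[1,0,0,0,0],[1,0,0,0,0]]}}

```text
t: 7.58
tool_pos: [0.5298, 0.2579, 0.0736]
eef_rot: [0.99, 0.14, 0.0, -0.0]
force: [0.5, -0.5, -1.0]
gripper_width: 0.0215
gripper_force: 20.0
```

{"op": "carry_out", "data": {"commands": [[1,0,0,-0.1,0],[1,0,0,0,0],[1,0,0,-0.05,0],[1,0,0,0,0]]}}

```text
t: 8.07
tool_pos: [0.5299, 0.2579, 0.0727]
eef_rot: [0.99, 0.14, 0.0, -0.0]
force: [-0.7, -0.7, 3.3]
gripper_width: 0.0216
gripper_force: 20.0
```

The measured upward force shows the lid is resting on the ledge, so I release it and go up.

{"op": "carry_out", "data": {"commands": [[0.3,0,0,0,0],[0.1,0,0,0,0],[-0.3,0,0,0,0],[-0.3,0,0,0,0]]}}

```text
t: 8.57
tool_pos: [0.5298, 0.2579, 0.072]
eef_rot: [0.99, 0.14, -0.0, -0.0]
force: [-0.9, -0.1, 1.0]
gripper_width: 0.0568
gripper_force: 0.0
```

{"op": "carry_out", "data": {"commands": [[-0.3,0,0,1,0],[-0.3,0,0,3,0],[-0.3,0,0,4,0],[-0.3,0,-5,2,0],[-0.3,-1,-5,0,0],[1,-2,-3,0,0],[1,-2,0,0,0],[1,0,0,0,0]]}}

```text
t: 9.57
tool_pos: [0.479, 0.1278, 0.173]
eef_rot: [0.99, 0.141, 0.0, -0.0]
force: [-0.1, -0.3, 0.2]
gripper_width: 0.0347
gripper_force: 0.0
```

Run:
```python
from h import *
s=env.read_state(); print(s['tool_pos'],s['gripper_width'],s['joint_pos'].round(2))
c0=np.array([.5307,.2577])
for n in('side','top'):
    f=grab(n); cv2.imwrite(f'pics/{n}3.png',cv2.resize(f['pixels'][240:400,160:360] if n=='side' else f['pixels'][180:310,80:240],None,fx=3,fy=3))
    v,u=np.mgrid[:420,:560]; P=world(f,np.c_[u.ravel(),v.ravel()]); d=np.hypot(*(P[:,:2]-c0).T)
    K=P[(d<.03)&(P[:,2]>.09)&(P[:,2]<.099)]; print(n,'knob',len(K),K.mean(0) if len(K) else 0, cv2.minEnclosingCircle(K[:,:2].astype(np.float32)) if len(K) else 0)
    L=P[(d<.033)&(d>.014)&(np.abs(P[:,2]-.07)<.006)]; print('top',len(L),np.linalg.lstsq(np.c_[L[:,:2]-c0,np.ones(len(L))],L[:,2],rcond=None)[0])
    R=P[(d<.054)&(d>.039)&(np.abs(P[:,2]-.07)<.006)]; print('rim z',len(R),np.median(R[:,2]))
    D=np.array([.481,.123]); g=f['pixels'].reshape(-1,3).mean(1); i=(np.hypot(*(P[:,:2]-D).T)<.03)&(P[:,2]>.06)&(P[:,2]<.095)&(g<45); print('pad',i.sum(),P[i].mean(0))
```

```text
[0.47899338 0.12776613 0.17295253] 0.034686252616175986 [-0.28  0.44 -0.03  1.92  0.02  0.79 -1.61]
side knob 119 [0.530933   0.25788706 0.09380026] ((0.5315033793449402, 0.2581007182598114), 0.011361813172698021)
top 772 [-0.00234711  0.00060507  0.07013656]
rim z 1293 0.06982814790432945
pad 227 [0.48220245 0.12561399 0.08295272]
top knob 0 0 0
top 0 [0. 0. 0.]
rim z 35 0.07052216388258781
pad 55 [0.4855729  0.11608749 0.08200208]
```

View pics/side3.png

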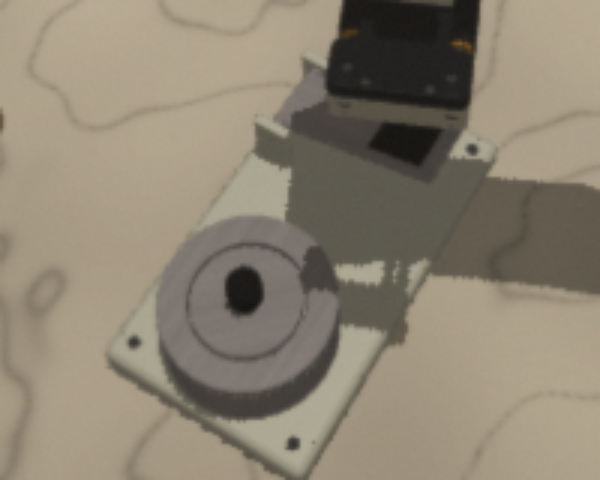

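The lid is flush and flat in the recess: its knob is at about (244,290) in the crop with an even gap ring. Next, the pad.

{"op": "carry_out", "data": {"commands": [[1,0,-0.4,-2,0],[1,0,0,-3,0],[1,0,0,-2.5,0],[1,0,0,0,0],[1,0,0,0,0]], "newtons": 20}}

```text
t: 10.3
tool_pos: [0.481, 0.1244, 0.0978]
eef_rot: [0.99, 0.141, 0.001, -0.0]
force: [0.3, 0.6, -0.1]
gripper_width: 0.0003
gripper_force: 0.0
```

{"op": "carry_out", "data": {"commands": [[1,-0.1,0,-0.8,0],[1,0,0,-0.6,0],[1,0,0,-0.6,0],[1,0,0,-0.5,0],[1,0,0,-0.5,0],[1,0,0,0,0],[1,0,0,0,0]]}}

```text
t: 11.18
tool_pos: [0.4785, 0.1239, 0.0672]
eef_rot: [0.99, 0.141, -0.0, -0.0]
force: [-2.1, 0.7, 3.8]
gripper_width: 0.0008
gripper_force: 1.9
```

{"op": "carry_out", "data": {"commands": [[1,0,0,-0.4,0],[1,0,0,-0.25,0],[1,0,0,0,0],[1,0,0,0,0],[1,0,0,0,0],[1,0,0,0,0]]}}

```text
t: 11.92
tool_pos: [0.4786, 0.1239, 0.0606]
eef_rot: [0.99, 0.14, -0.0, -0.0]
force: [-3.4, 0.6, 3.9]
gripper_width: 0.0008
gripper_force: 2.5
```

Run:
```python
from h import *
s=env.read_state(); print(s['tool_pos'],s['force'])
f=grab('side'); cv2.imwrite('pics/side4.png',cv2.resize(f['pixels'][240:400,160:360],None,fx=3,fy=3))
v,u=np.mgrid[:420,:560]; P=world(f,np.c_[u.ravel(),v.ravel()])
y=-.127; R=np.array([[np.cos(y),-np.sin(y)],[np.sin(y),np.cos(y)]]); G=(P[:,:2]-[.5218,.1885])@R
i=(np.abs(G[:,1]+.07)<.021)&(G[:,0]<.05)&(G[:,0]>-.063)&(P[:,2]>.045)&(P[:,2]<.075)
print(i.sum(),np.polyfit(G[i,0],P[i,2],1),G[i,0].min(),G[i,0].max())
c0=np.array([.5307,.2577]); d=np.hypot(*(P[:,:2]-c0).T)
K=P[(d<.03)&(P[:,2]>.09)&(P[:,2]<.099)]; print(len(K),K.mean(0))
```

```text
[0.47858385 0.12388584 0.06062804] [-3.35333278  0.55378608  3.89628374]
378 [-0.00982842  0.06005204] -0.06272992895953503 0.049697266601006165
117 [0.53094873 0.2579563  0.09398583]
```

View pics/side4.png

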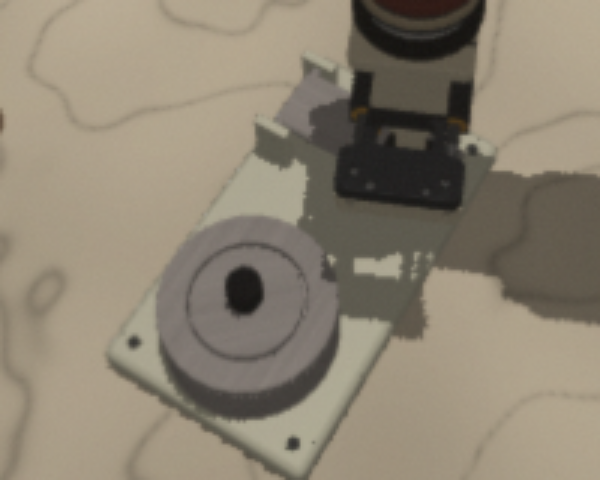

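The lid is still flush (knob at about (244,290) in the crop). The gripper holds the paddle level, with a fitted slope of −0.01 and a push of about 4 N, so I hand in.

```bash
python3 -c "
from cell import env
print(env.hand_in())"
```

```text
the job is handed in; nothing more can be done
None
```

The grinder's own lid is seated flush in the bowl and released, the arm is holding the paddle level at half travel with about 4 N, and the job is handed in; the hand-in did not report a verdict.

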